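# Set a plate to the scribed line and fold the guard to its pointer

## Robot

A 7-joint arm with a two-finger parallel gripper is mounted at the origin on the work surface. World frame = base frame: x ahead of the robot, y to its left, z up, the work surface at z = 0. Lengths are in m, angles in rad, forces in N, time in s.
With the tool pointing down it reaches from about 0.425 to 0.925 m from the base axis. Payload 6.8 kg.
Tool frame: the origin (TCP) lies between the finger pads; the fingertips stand 14 mm ahead of it and the grasp point (between the pads) lies 5 mm behind it; z points along the fingers, y is the line along which they close (so a half turn about z gives the same grasp; the last joint's range is limited). The gripper opens to 88 mm and grips with 3 to 60 N. Pads are 20 mm wide; open, the fingers measure 115 mm over their backs; the gripper's body (75 mm by 178 mm) begins 61 mm behind the grasp point.
Start: joints at [-1.371, 0.477, 0.022, 1.555, -0.011, 1.109, -0.083], TCP at [0.204, 0.643, 0.237] pointing down, gripper open.
Joint ranges: [-2.96, 2.96], [-0.34, 2.1], [-1.41, 1.46], [0.24, 2.44], [-1.37, 4.51], [0.17, 1.92], [-2.96, 2.96]. Speed limits (rad/s): [2.39, 2.39, 3.14, 3.14, 3.14, 3.14, 3.14].

## Interface

Orientations are given as a rotation vector (axis times angle).
In Python, from station import ctrl gives the robot as it stands. Calls block until the motion is done:
- ctrl.move_pose(position, orientation): joint-space move of the TCP to a pose.
- ctrl.move_straight(position, feed=0.15, orientation=None): straight line of the TCP; orientation=None keeps the orientation; feed is the mean speed in m/s.
- ctrl.set_joints(angles): joint-space move.
- ctrl.gripper_open() and ctrl.close_gripper(newtons=None): open the fingers fully, or close them until they stop; newtons is the grip in N (None keeps the last).
- ctrl.hold(seconds).
- ctrl.inverse_kinematics(position, orientation): joint angles nearest the present ones, or None.
- ctrl.capture(name): name is "side" or "top" or "wrist"; returns the picture (384x512x3 uint8, red, green, blue); there is no depth.
- ctrl.camera_info(name): a dict with "fx", "fy", "cx", "cy" (pixels), "rvec" (rotation vector, rad) and "tvec" (3), from world to camera coordinates, as OpenCV has them; the wrist camera has in their place "hand_eye" (4x4, takes a point from camera to tool coordinates, whose origin is the TCP and whose axes are the flange's). Camera axes: x right, y down, z forward; pixel columns grow to the right and rows downward; lengths in m; the calibration is good to about 2 mm. A picture is of the moment at which its call begins: read the wrist's pose just before it. camera_info takes no time and is no camera call.
A pose or a line that the arm cannot do raises ctrl.PlanningError and nothing moves.
- ctrl.job_done(): hands the job in; it is judged then, once.
Readings, each from a call of its own:
- ctrl.read_time_s(): time.
- ctrl.read_joint_pos(): joint angles.
- ctrl.read_qd(): joint speeds.
- ctrl.read_joint_torque(): joint torques, N m.
- ctrl.read_eef_pos(): TCP position.
- ctrl.read_tcp_rot(): TCP orientation.
- ctrl.read_ft_force(): force on the tool from outside, world axes, zero at the start.
- ctrl.read_ft_torque(): the same for the moment, N m.
- ctrl.read_width(): opening from 0.0 (shut) to 1.0 (fully open).
- ctrl.read_gripper_force(): force on a finger pad.
Only numpy, scipy, OpenCV 4.12 (cv2) and the standard library are available. Lean on these libraries where they do the work, as an engineer would, in place of code of your own. Each camera call takes 0.05 s, during which the arm holds its last target. There are 200 camera calls.

## Task

Make the punching station ready: push the blue plate across the steel base, not lifting it, until its whole far edge lies along the scribed black line, somewhere near the middle of the line. Then fold the yellow-framed guard down over it, stopping when the guard stands at the same angle as the red pointer beside it. Do not shift the pointer, and leave the other things on the bench where they are.

Things in the scene. Friction and masses are not known exactly. Their poses are not given: they have to be found in the camera images.
- station: punching station, fixed to the bench: steel base plate 250 x 250 x 12 mm, top face at z 12 mm. Origin on the bench surface; +x points to the far side, +y to its left, +z up. The base plate spans x -145 to +105 mm and y -125 to +125 mm. Two green posts, 24 x 14 mm and reaching 88 mm above the bench, stand at x 60 mm, y -98 and +98 mm, and carry the guard's hinge between them. A white quarter-circle dial, radius 75 mm, is on the left (+y) post
- line_mid (a point): middle of the scribed black line, 3 mm wide and 190 mm long, on the base's top face, 20 mm beyond the station's origin (station x 20, y 0, z 12 mm). Its x axis points to the far side, across the line; its y axis runs along the line. The plate's far edge must lie on the line, that is at x = 0 of this frame. There is no stop
- blank: loose blue plate of aluminium, 70 mm (own x) by 120 mm (own y) by 16 mm thick, about 0.25 to 0.5 kg, lying flat on the steel base. Origin at the centre of its underside; own +x points to its far edge. It starts nearer to the robot than the line, a little askew, and slides with friction
- blank_left (a point): left end of the plate's far edge, at half thickness: plate frame x 35, y 60, z 8 mm
- blank_right (a point): right end of the plate's far edge, at half thickness: plate frame x 35, y -60, z 8 mm
- guard (a joint): angle of the guard from upright, rad: 0 upright, grows as it folds down towards the robot and over the plate (1.57 = level); range -0.3 to 1.6. Starts nearly upright. The hinge is stiff: the guard stays where it is left, and moving it takes 2 to 6 N at the free edge
- guard_hinge (a point): point on the guard's hinge axis midway between the posts: station frame x 60, y 0, z 72 mm; the axis lies along the station's y
- guard_edge (a point): middle of the guard's free edge, 130 mm from the hinge axis. Its z axis points from the hinge to the free edge. The guard is a stiff panel, 170 mm wide along the hinge, with a yellow frame 10 mm thick (5 mm either side of the hinge axis' plane) and 16 mm broad, round a clear window 5 mm thick
- pointer (a joint): angle of the red pointer from upright, rad, same zero and sense as the guard's. It is set differently each time, shows the angle wanted, and must not be moved
- pointer_tip (a point): tip of the red pointer, a flat bar 6 mm broad and 112 mm long that turns about the guard's hinge axis, just outside the left post (station y 115 mm). Its z axis points from hinge to tip
- hammer: bystander: hammer lying on the bench right of the station
- driver: bystander: screwdriver lying on the bench left of the station
- jar: bystander: jar 54 mm across, 70 mm tall, on the bench left of the station's near corner
- bin: bystander: yellow open bin 110 x 140 x 75 mm on the near right of the bench
- cup: bystander: white mug 80 mm across, 90 mm tall, on the left of the bench
There are look-alikes about, which are no part of the job. Of the things like the blank, leave any that is turquoise; of the rest the smaller one is meant.

How it is judged:
By the outcome, as a careful person would: the job done as asked, in the order asked, and still so for the second after the job is handed in, with the robot touching nothing.
It also fails if it takes over 61 s, if anything falls off the work surface, if the arm or the gripper's body presses on something with over 40 N, if the wrist force passes 120 N, or if a joint passes its speed limit or range.

## Working session

There is one attempt and no reset: what is moved stays moved. The work goes in short steps, each a Python script; the robot and the scene stay as the last script left them, time stands still between calls to the robot, and variables do not carry over. Pictures are saved under pics/ and viewed, at most 10 in all, crops included, and the job is handed in when it is done.

```bash
ls; mkdir -p pics; python3 - <<'E'
from station import ctrl
import cv2
for n in("side","top"):
    im=ctrl.capture(n); cv2.imwrite(f"pics/{n}0.png",im[:,:,::-1]); print(n,ctrl.camera_info(n))
print(ctrl.camera_info("wrist"),ctrl.read_tcp_rot(),ctrl.read_time_s())
E
```

```text
pics
side {'fx': 428.89049680112794, 'fy': 428.89049680112794, 'cx': 261.1577808523409, 'cy': 194.8365909633096, 'rvec': array([ 0.79173064, -2.38806024,  1.2730933 ]), 'tvec': array([0.39200851, 0.28067676, 1.49968868])}
top {'fx': 404.9483008917743, 'fy': 404.9483008917743, 'cx': 257.7608075339339, 'cy': 193.75709935363963, 'rvec': array([ 2.1567469 , -2.15691206,  0.11436588]), 'tvec': array([0.02049515, 0.4981019 , 1.32104615])}
{'fx': 298.9531988389642, 'fy': 298.9531988389642, 'cx': 253.7223514586185, 'cy': 190.47275261706852, 'hand_eye': array([[ 1.66564938e-03, -9.61571032e-01, -2.74551228e-01,
         7.52571131e-02],
       [ 9.99998544e-01,  1.49951665e-03,  8.14985192e-04,
         6.11276881e-04],
       [-3.71972015e-04, -2.74552186e-01,  9.61572129e-01,
        -1.48682150e-01],
       [ 0.00000000e+00,  0.00000000e+00,  0.00000000e+00,
         1.00000000e+00]])} [-4.81486408e-01 -3.10433478e+00  2.45065013e-03] 0.1
```

View pics/side0.png

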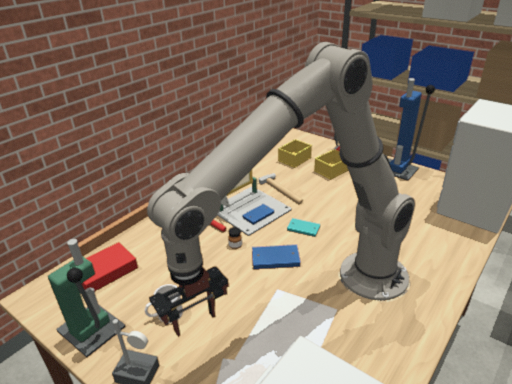

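View pics/top0.png

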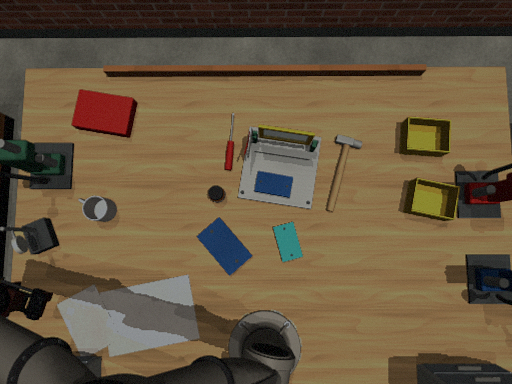

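The plate look-alikes in the top view are:
- Blue plate on the steel base at (273,184).
- Larger blue plate on the bench at (224,246).
- Turquoise plate at (288,242).

I choose the small blue one on the base at (273,184). The guard's yellow frame is near (285,135) and the screwdriver is at (230,150). I'll check this in a close crop.

```bash
cat > h.py <<'E'
from station import ctrl
import cv2, numpy as np
from scipy.spatial.transform import Rotation as R
def cam(n):
    """K, world->camera R, t"""
    i=ctrl.camera_info(n); K=np.array([[i["fx"],0,i["cx"]],[0,i["fy"],i["cy"]],[0,0,1]])
    if n!="wrist": return K,R.from_rotvec(i["rvec"]).as_matrix(),np.array(i["tvec"])
    T=np.eye(4);T[:3,:3]=R.from_rotvec(ctrl.read_tcp_rot()).as_matrix();T[:3,3]=ctrl.read_eef_pos()
    W=np.linalg.inv(T@i["hand_eye"]); return K,W[:3,:3],W[:3,3]
def proj(c,P):
    K,r,t=c; p=(np.atleast_2d(P)@r.T+t)@K.T; return p[:,:2]/p[:,2:]
def onplane(c,uv,z):
    K,r,t=c; uv=np.atleast_2d(uv); d=np.c_[uv,np.ones(len(uv))]@np.linalg.inv(K).T@r; o=-r.T@t
    return o+d*((z-o[2])/d[:,2])[:,None]
def snap(n,f,box=None,s=1):
    c=cam(n); im=ctrl.capture(n); np.savez(f"pics/{f}.npz",K=c[0],r=c[1],t=c[2],im=im)
    o=im[:,:,::-1]
    if box: o=o[box[1]:box[3],box[0]:box[2]]
    cv2.imwrite(f"pics/{f}.png",cv2.resize(o,None,fx=s,fy=s,interpolation=cv2.INTER_CUBIC)); return c,im
def load(f):
    d=np.load(f"pics/{f}.npz"); return (d["K"],d["r"],d["t"]),d["im"]
E
python3 - <<'E'
from h import *
c=cam("top")
print(onplane(c,[[239,198],[311,208],[320,137],[250,127]],.012).round(3),onplane(c,[[273,184]],.028).round(3))
snap("top","topc",(225,110,335,220),5)
E
```

```text
[[ 0.486  0.084  0.012]
 [ 0.452 -0.158  0.012]
 [ 0.696 -0.193  0.012]
 [ 0.732  0.047  0.012]] [[ 0.531 -0.03   0.028]]
```

View pics/topc.png

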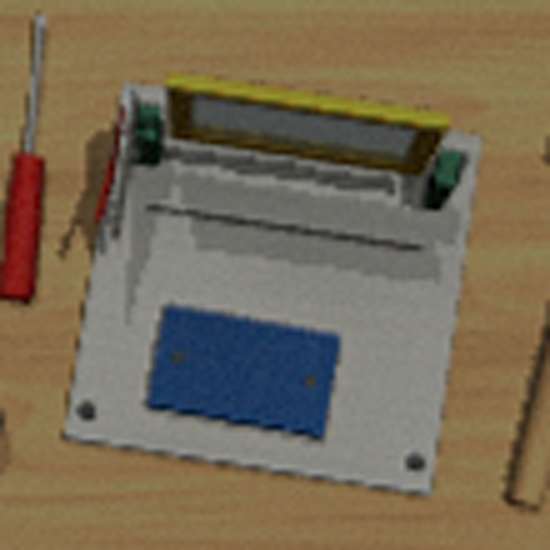

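The crop confirms the choice: the blue plate lies on the steel base, with its far edge running from crop (163,305) to (340,335). The scribed line runs from (150,208) to (420,247), and the guard is upright behind it. Next is a close look with the wrist camera.

```bash
cat >> h.py <<'E'
def down(yaw):
    c,s=np.cos(yaw),np.sin(yaw)
    return R.from_matrix(np.array([[-c,-s,0],[-s,c,0],[0,0,-1]])).as_rotvec()
E
python3 - <<'E'
from h import *
ctrl.move_pose([0.48,-0.045,0.23],down(-.148))
snap("wrist","w1",None,1.5); print(ctrl.read_eef_pos(),ctrl.read_time_s())
E
```

```text
[ 0.48027192 -0.04424592  0.22998508] 2.825
```

View pics/w1.png

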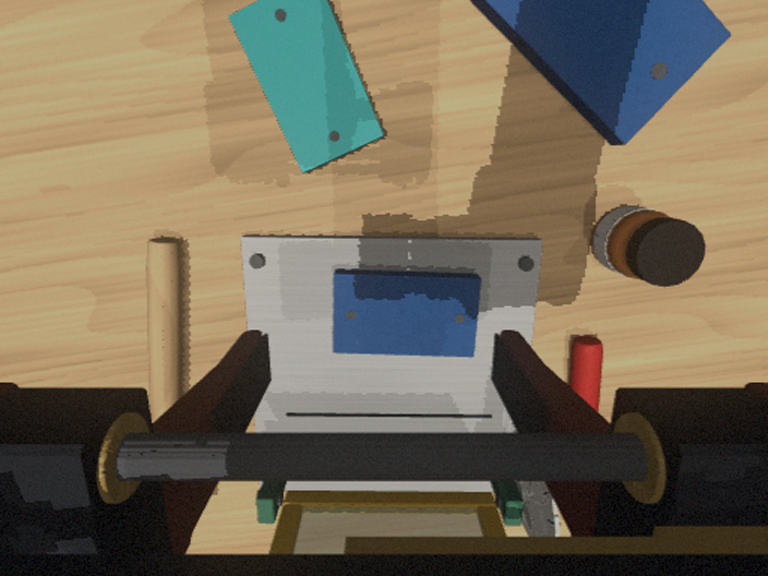

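The wrist view is turned, with up towards the robot. At 1.5x scale it shows:
- Plate top corners at about (334,274), (479,275), (474,356) and (333,352).
- Line ends at (287,414) and (491,416).
- Base near corners at (243,237) and (541,239).

I'll refine these points and solve for the poses.

```bash
cat >> h.py <<'E'
def sub(im,pts,w=4):
    g=cv2.cvtColor(im,cv2.COLOR_RGB2GRAY)
    return cv2.cornerSubPix(g,np.float32(pts).reshape(-1,1,2),(w,w),(-1,-1),(3,50,.01)).reshape(-1,2)
def fit2(model,world):
    """2-D rigid fit: x,y,yaw + residuals"""
    m=np.asarray(model,float);w=np.asarray(world)[:,:2];a=m-m.mean(0);b=w-w.mean(0)
    th=np.arctan2((a[:,0]*b[:,1]-a[:,1]*b[:,0]).sum(),(a*b).sum())
    M=np.array([[np.cos(th),-np.sin(th)],[np.sin(th),np.cos(th)]]);t=w.mean(0)-M@m.mean(0)
    return t,th,w-(m@M.T+t)
E
python3 - <<'E'
from h import *
np.set_printoptions(precision=4,suppress=True)
c,im=load("w1")
b=sub(im,np.array([[243,237],[541,239],[287,414],[491,416]])/1.5); p=sub(im,np.array([[334,274],[479,275],[474,356],[333,352]])/1.5)
print(b*1.5,p*1.5)
B=onplane(c,b,.012);P=onplane(c,p,.028)
S=fit2([[-.145,-.125],[-.145,.125],[.02,-.095],[.02,.095]],B);Q=fit2([[-.035,-.06],[-.035,.06],[.035,.06],[.035,-.06]],P)
print(S);print(Q)
ct,it=load("topc"); o=np.array([225,110])
bt=np.array([[65,437],[432,492],[150,208],[420,247]])/5+o-.4
print(fit2([[-.145,.125],[-.145,-.125],[.02,.095],[.02,-.095]],onplane(ct,bt,.012)))
pt=np.array([[163,305],[340,335],[322,438],[148,405]])/5+o-.4
print(fit2([[.035,.06],[.035,-.06],[-.035,-.06],[-.035,.06]],onplane(ct,pt,.028)))
M=R.from_euler('z',S[1]).as_matrix()[:2,:2]; print("plate in station",M.T@(Q[0]-S[0]),np.degrees(Q[1]-S[1]))
E
```

```text
[[241.3137 235.9926]
 [540.7107 239.2778]
 [284.6704 413.5579]
 [491.8155 415.8081]] [[333.5301 269.3717]
 [480.3301 276.6364]
 [472.575  356.4876]
 [332.3906 351.675 ]]
(array([ 0.6137, -0.0554]), np.float64(-0.15590442765123985), array([[-0.0001,  0.0014],
       [-0.0005, -0.0015],
       [-0.    , -0.0009],
       [ 0.0006,  0.001 ]]))
(array([ 0.5327, -0.0307]), np.float64(-0.1875560872144674), array([[-0.001 ,  0.0007],
       [-0.0002, -0.0008],
       [ 0.0003, -0.0002],
       [ 0.001 ,  0.0003]]))
(array([ 0.6134, -0.0571]), np.float64(-0.152024478774954), array([[ 0.0001,  0.0002],
       [ 0.0006,  0.0005],
       [-0.001 , -0.0023],
       [ 0.0003,  0.0015]]))
(array([ 0.532 , -0.0313]), np.float64(-0.17603524691877925), array([[-0.0004,  0.0007],
       [ 0.0001,  0.0002],
       [-0.0004,  0.0006],
       [ 0.0008, -0.0016]]))
plate in station [-0.0838  0.0119] -1.813506507557829
```

```bash
cat >> h.py <<'E'
S0=np.array([.6136,-.0560]);YAW=-.154
def st(x,y,z):
    c,s=np.cos(YAW),np.sin(YAW); return [S0[0]+c*x-s*y,S0[1]+s*x+c*y,z]
def inst(p):
    c,s=np.cos(YAW),np.sin(YAW); d=np.atleast_2d(p)[:,:2]-S0; return d@np.array([[c,-s],[s,c]])
E
python3 - <<'E'
from h import *
np.set_printoptions(precision=4,suppress=True)
o=down(YAW)
ctrl.move_pose(st(-.155,.012,.10),o)
ctrl.move_straight(st(-.155,.012,.032),.1)
f0=ctrl.read_ft_force(); print(f0,ctrl.read_eef_pos())
for x,y in [(-.136,.012),(-.130,.012),(-.110,.008),(-.085,.004),(-.066,.0)]:
    ctrl.move_straight(st(x,y,.032),.04); print(x,ctrl.read_ft_force()-f0,inst(ctrl.read_eef_pos()))
ctrl.move_straight(st(-.10,0,.032),.1)
ctrl.move_straight(st(-.15,0,.23),.25)
ctrl.hold(.2); snap("wrist","w2",None,1.5); print(ctrl.read_time_s())
E
```

```text
[0.315  0.4282 0.0193] [ 0.4628 -0.0205  0.0325]
-0.136 [0.0563 0.5998 1.3193] [[-0.1361  0.0119]]
-0.13 [-0.7297 -0.3408  0.0142] [[-0.1298  0.012 ]]
-0.11 [-0.5074 -0.134   0.6357] [[-0.1092  0.0079]]
-0.085 [-0.464  -1.2769 -0.4489] [[-0.0843  0.0039]]
-0.066 [-0.7893 -0.3621  0.3441] [[-0.0652 -0.0002]]
8.9583
```

View pics/w2.png

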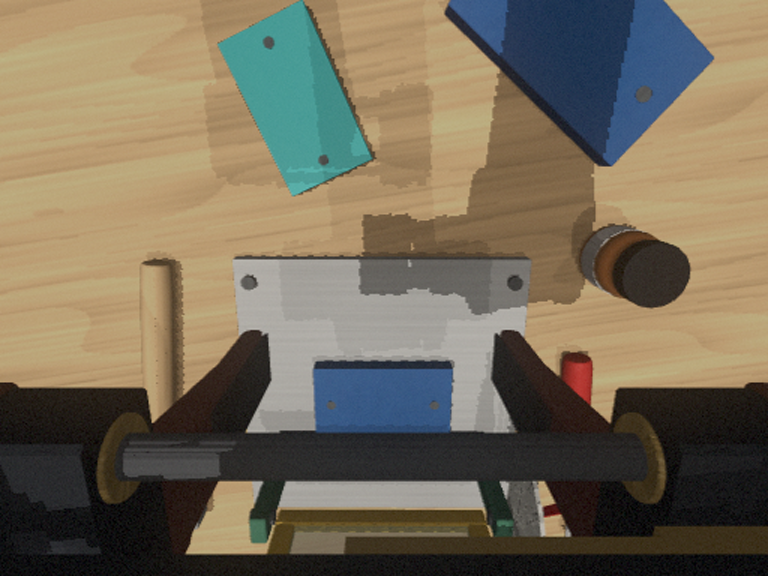

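The plate slid straight and now has its near corners at (315,368) and (452,368). The gripper bar hides its far edge, so I'll look from further ahead and measure by intensity profiles along station x.

```bash
cat >> h.py <<'E'
def prof(c,im,y,z,x0,x1,n=240):
    x=np.linspace(x0,x1,n); P=np.array([st(a,y,z) for a in x]); uv=np.float32(proj(c,P))
    return x,cv2.remap(im.astype(np.float32),uv[:,0].reshape(-1,1),uv[:,1].reshape(-1,1),cv2.INTER_LINEAR)[:,0]
def check(c,im,xp=.015):
    for y in (-.088,-.078,.078,.088):
        x,v=prof(c,im,y,.012,0,.045); g=np.clip(np.median(v.mean(1))*.9-v.mean(1),0,None)
        print("line y",y,"x",(g*x).sum()/max(g.sum(),1e-6),"depth",g.max())
    for y in (-.045,-.02,.0,.02,.045):
        x,v=prof(c,im,y,.028,xp-.03,xp+.03); b=v[:,2]-v[:,0]; e=np.gradient(cv2.GaussianBlur(b.reshape(-1,1),(1,31),0)[:,0])
        x2,v2=prof(c,im,y,.028,xp-.085,xp-.055); b2=v2[:,2]-v2[:,0]; e2=np.gradient(cv2.GaussianBlur(b2.reshape(-1,1),(1,31),0)[:,0])
        print("plate y",y,"far",x[20:-20][e[20:-20].argmin()],"near",x2[15:-15][e2[15:-15].argmax()])
E
python3 - <<'E'
from h import *
ctrl.move_straight(st(-.085,0,.20),.15); ctrl.hold(.2)
c,im=snap("wrist","w3",(100,130,430,330),2.3); check(c,im); print(ctrl.read_time_s())
E
```

```text
line y -0.088 x 0.020111159470206884 depth 104.15022
line y -0.078 x 0.020102742771920697 depth 99.3831
line y 0.078 x 0.02025034913736175 depth 111.31758
line y 0.088 x 0.020262549443719698 depth 99.16562
plate y -0.045 far 0.016631799163179917 near -0.05267782426778243
plate y -0.02 far 0.016631799163179917 near -0.0499163179916318
plate y 0.0 far 0.016631799163179917 near -0.04878661087866109
plate y 0.02 far 0.016631799163179917 near -0.05280334728033473
plate y 0.045 far 0.016631799163179917 near -0.0500418410041841
9.8333
```

View pics/w3.png

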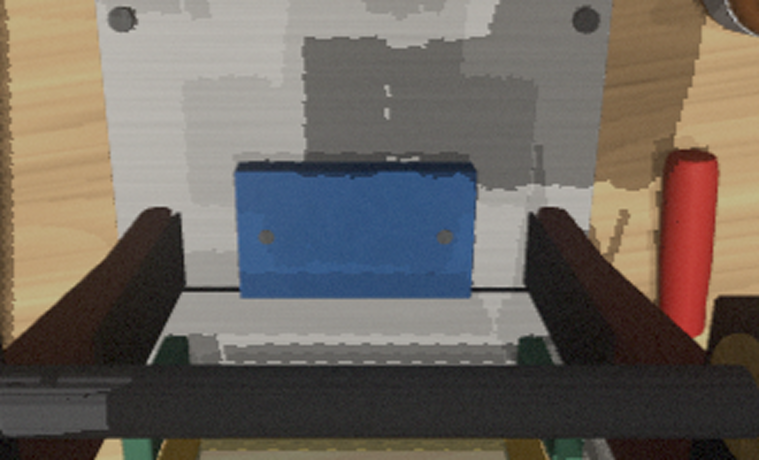

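The plate's far edge is straight and parallel to the line, 3.6 mm short of it and centred (crop 241–471, line row 290). I'll push that last bit.

```bash
python3 - <<'E'
from h import *
ctrl.move_straight(st(-.10,0,.15),.25)
ctrl.move_straight(st(-.10,0,.032),.15)
ctrl.move_straight(st(-.070,0,.032),.06)
for x in (-.0640,-.0624):
    ctrl.move_straight(st(x,0,.032),.02); ctrl.hold(.1); print(inst(ctrl.read_eef_pos()))
ctrl.move_straight(st(-.09,0,.032),.08)
ctrl.move_straight(st(-.10,0,.15),.25); ctrl.move_straight(st(-.085,0,.20),.15); ctrl.hold(.2)
c,im=snap("wrist","w4",(100,130,430,330),2.3); check(c,im,.02)
for n in("side","top"):
    ctrl.capture(n)
snap("side","s4",(190,150,320,240),6); print(ctrl.read_time_s())
E
```

```text
[[-6.39915331e-02  1.92107994e-05]]
[[-6.30763936e-02 -1.44807159e-05]]
line y -0.088 x 0.020088334534593372 depth 101.08339
line y -0.078 x 0.020156791291073933 depth 99.61272
line y 0.078 x 0.020207421224365602 depth 103.612854
line y 0.088 x 0.020191890509383 depth 96.27763
plate y -0.045 far 0.017866108786610883 near -0.051443514644351464
plate y -0.02 far 0.017866108786610883 near -0.05056485355648536
plate y 0.0 far 0.017866108786610883 near -0.051569037656903766
plate y 0.02 far 0.017866108786610883 near -0.051569037656903766
plate y 0.045 far 0.017866108786610883 near -0.05081589958158996
14.6917
```

```bash
cat >> h.py <<'E'
def edge(c,im,xp):
    r=[]
    for y in np.linspace(-.05,.05,21):
        x,v=prof(c,im,y,.028,xp-.012,xp+.012); b=v[:,2]-v[:,0]; hi=np.median(b[:60]);lo=np.median(b[-60:])
        r.append((y,x[0]+np.clip((b-lo)/(hi-lo),-.5,1.5).sum()*(x[1]-x[0])))
    r=np.array(r);k=np.polyfit(r[:,0],r[:,1],1); print("edge at y0",k[1],"slope",k[0],"sd",(r[:,1]-np.polyval(k,r[:,0])).std())
E
python3 - <<'E'
from h import *
for f,x in(("w3",.0166),("w4",.018)): edge(*load(f),x)
c,im=load("w4")
# lateral extents of plate from top face mask
for x in(.0,-.02):
    P=np.array([st(x,y,.028) for y in np.linspace(-.08,.08,321)]);uv=np.float32(proj(c,P))
    v=cv2.remap(im.astype(np.float32),uv[:,:1],uv[:,1:],1)[:,0]; m=np.linspace(-.08,.08,321)[(v[:,2]-v[:,0])>40]; print(m.min(),m.max())
E
```

```text
edge at y0 0.016578224385518665 slope -0.0012155031140898024 sd 8.903578958653475e-05
edge at y0 0.017957422232528147 slope -0.0014885104527158314 sd 0.00010840018504651119
-0.0575 0.06100000000000001
-0.0575 0.06150000000000001
```

View pics/s4.png

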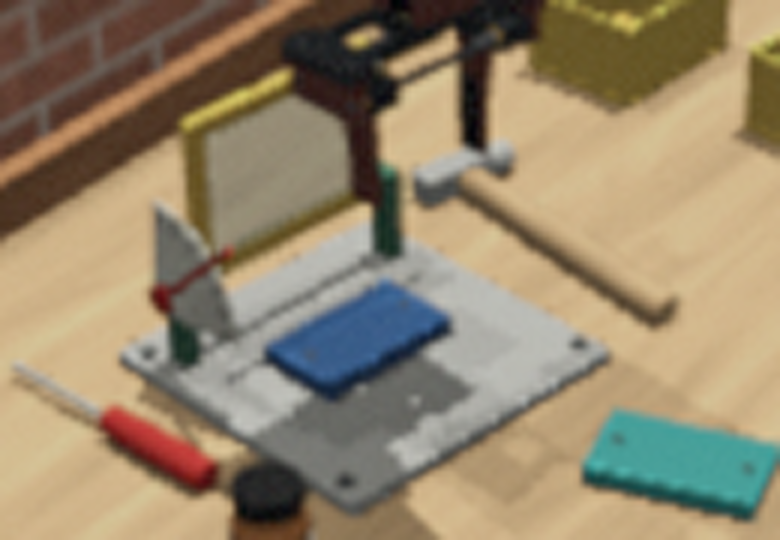

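The side view shows the plate lying square on the base, still a couple of mm short of the line. The red pointer runs from (160,297) to (228,253) and the guard is upright. I'll push 2.2 mm more in a closed loop on the TCP reading.

```bash
cat > push.py <<'E'
import sys
from h import *
goal=float(sys.argv[1])
ctrl.move_straight(st(-.09,0,.15),.25)
ctrl.move_straight(st(-.09,0,.032),.15)
ctrl.move_straight(st(-.066,0,.032),.06)
x=goal-.001
for k in range(8):
    ctrl.move_straight(st(x,0,.032),.02); ctrl.hold(.15); a=inst(ctrl.read_eef_pos())[0,0]
    if a>goal-.0002: break
    x+=max(.0003,.7*(goal-a))
print(k,x,a)
ctrl.move_straight(st(-.09,0,.032),.08)
ctrl.move_straight(st(-.10,0,.15),.25); ctrl.move_straight(st(-.085,0,.20),.15); ctrl.hold(.2)
c,im=snap("wrist",sys.argv[2]); check(c,im,.02); edge(c,im,.02)
c,im=snap("side",sys.argv[2]+"s",(190,150,320,240),6); print("side");check(c,im,.02); edge(c,im,.02);print(ctrl.read_time_s())
E
python3 push.py -.0609 w5 | grep -v plate; python3 -c "
from h import *
c,im=load('s4');check(c,im,.018);edge(c,im,.018)"|grep -v plate
```

```text
2 -0.06072503916926844 -0.06054955097024143
line y -0.088 x 0.020062139573306895 depth 97.83353
line y -0.078 x 0.020141493452938374 depth 96.709625
line y 0.078 x 0.020182537815788968 depth 109.57988
line y 0.088 x 0.020179150385172397 depth 101.34709
edge at y0 0.02032152225838681 slope -0.003221168163606121 sd 9.584408421129873e-05
side
line y -0.088 x 0.021295365207004306 depth 14.819061
line y -0.078 x 0.0 depth 0.0
line y 0.078 x 0.020371945015498133 depth 11.912109
line y 0.088 x 0.020360738543949583 depth 19.883049
edge at y0 0.019134648954091577 slope -0.002736114085721414 sd 0.0004917361174409611
19.775
line y -0.088 x 0.021246974101755477 depth 12.266998
line y -0.078 x 0.018756671564553653 depth 2.5242615
line y 0.078 x 0.02032366167575938 depth 12.504059
line y 0.088 x 0.020351552897275124 depth 18.900826
edge at y0 0.01691051377811196 slope 0.001038783800535202 sd 0.0005280220088551319
```

The wrist camera puts the far edge at 20.3 mm against the line at 20.1 mm, so the plate is on it. Next I'll find a tilted wrist view from the left to measure the pointer, and use the freed top view to cross-check the plate.

```bash
cat > view.py <<'E'
from h import *
i=ctrl.camera_info("wrist");HE=np.array(i["hand_eye"])
dt=HE[:3,:3]@np.array([0,(140-i["cy"])/i["fy"],1]);dt/=np.linalg.norm(dt)
q0=np.array(ctrl.read_joint_pos());T=np.array(st(.025,.115,.11));best=[]
for el in (25,35,45,55):
  for az in (-40,-20,0,20,40):
    for d in (.28,.34):
      dirS=-np.array([np.sin(np.radians(az))*np.cos(np.radians(el)),-np.cos(np.radians(el))*np.cos(np.radians(az))*-1,np.sin(np.radians(el))])
      dw=R.from_euler('z',YAW).apply(dirS)
      A=R.align_vectors([dw],[dt])[0]
      for roll in range(0,360,20):
        M=R.from_rotvec(dw*np.radians(roll))*A
        tcp=T-d*dw-M.apply(HE[:3,3])
        body=tcp-.066*M.apply([0,0,1]); ends=[body+s*.089*M.apply([0,1,0]) for s in(-1,1)]; ft=[tcp+.014*M.apply([0,0,1])+s*.058*M.apply([0,1,0]) for s in(-1,1)]
        if min(e[2] for e in ends)<.12 or min(e[2] for e in ft)<.11: continue
        if min(np.hypot(*(e[:2]-T[:2])) for e in ft)<.10 and min(e[2] for e in ft)<.22: continue
        q=ctrl.inverse_kinematics(tcp,M.as_rotvec())
        if q is None: continue
        best.append((el+abs(az)*.5+12*np.abs(np.array(q)-q0).max(),el,az,d,roll,tcp,M.as_rotvec(),np.array(q)))
best.sort(key=lambda b:b[0])
for b in best[:4]: print(b[:5],b[5].round(3),(b[7]-q0).round(2))
np.savez("view.npz",p=best[0][5],o=best[0][6],q=best[0][7])
E
python3 view.py
```

```text
(np.float64(36.86411319791115), 25, 0, 0.34, 60) [0.674 0.244 0.136] [-0.26  0.86 -0.4  -0.99  0.83  0.99  0.88]
(np.float64(37.77373250811791), 25, 0, 0.34, 80) [0.694 0.241 0.136] [-0.41  1.03  0.16 -1.06  0.41  0.92  0.81]
(np.float64(38.767536147767956), 25, 0, 0.34, 40) [0.655 0.244 0.142] [-0.24  0.79 -0.51 -0.89  0.9   0.97  1.15]
(np.float64(38.794571199526246), 25, 0, 0.34, 100) [0.713 0.235 0.142] [-0.41  1.14  0.44 -1.15  0.18  0.96  0.62]
```

```bash
cat > goview.py <<'E'
from h import *
import sys
v=np.load("view.npz"); p,o=v["p"],v["o"]; n=sys.argv[1]
hi=p+np.array([0,.03,.16])
try: ctrl.move_pose(hi,o); ctrl.move_straight(p,.25)
except ctrl.PlanningError as e: print(e); ctrl.move_pose(p,o)
ctrl.hold(.2); snap("wrist",n,None,1.5); snap("top",n+"t"); snap("side",n+"s"); print(ctrl.read_eef_pos(),ctrl.read_time_s())
E
python3 - <<'E'
from h import *
ctrl.move_straight(st(-.085,.0,.33),.3)
E
python3 goview.py v1
python3 -c "
from h import *
c,im=load('v1t');check(c,im,.02);edge(c,im,.02)"|grep -v plate
```

```text
the arm cannot take that pose within its joint ranges
[0.67476045 0.24365162 0.1369803 ] 22.125
line y -0.088 x 0.019139405032186536 depth 52.48747
line y -0.078 x 0.018693018385211032 depth 33.93528
line y 0.078 x 0.024478232502497185 depth 34.55008
line y 0.088 x 0.0198044847507537 depth 43.271748
edge at y0 0.018994770604126136 slope -0.0010496013806980018 sd 0.0003130737496958257
```

View pics/v1.png

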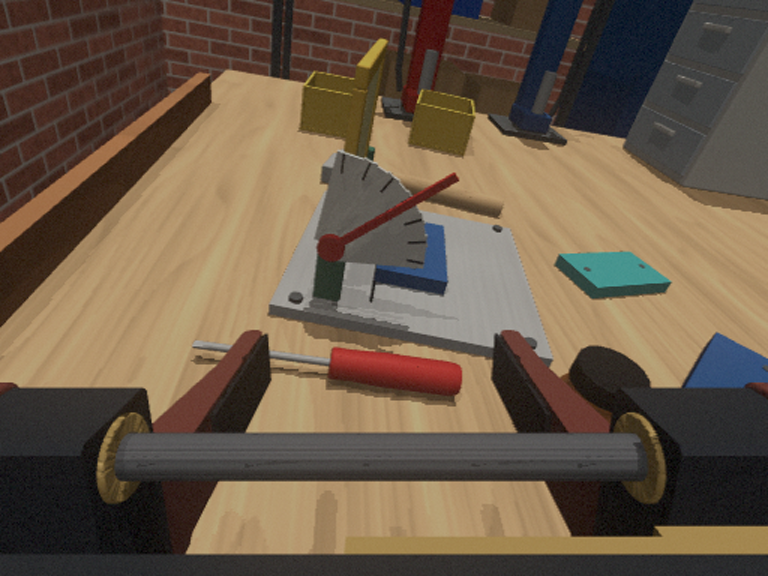

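This view shows the dial clearly: pointer pivot at (331,247), tip at (457,177), and the guard's left edge almost upright at about (365,50)–(350,150). The top camera puts the plate edge 0.5 mm from the line, so the push is done. Next I compute the pointer angle.

```bash
cat >> h.py <<'E'
def onY(c,uv,y):
    """pixels onto the vertical plane station y=const -> station (x,z)"""
    K,r,t=c; uv=np.atleast_2d(uv); d=np.c_[uv,np.ones(len(uv))]@np.linalg.inv(K).T@r; o=-r.T@t
    n=np.array([-np.sin(YAW),np.cos(YAW),0]); k=(np.dot(n,np.array(st(0,y,0)))-o@n)/(d@n); P=o+d*k[:,None]
    return np.c_[inst(P)[:,0],P[:,2]]
def pointer(c,im):
    h=cv2.cvtColor(im,cv2.COLOR_RGB2HSV).astype(int); m=((h[...,0]<8)|(h[...,0]>172))&(h[...,1]>150)&(h[...,2]>50)
    v,u=np.nonzero(m); q=onY(c,np.c_[u,v].astype(float),.115); rr=np.hypot(q[:,0]-.06,q[:,1]-.072); q=q[(rr>.02)&(rr<.12)]
    mu=q.mean(0); d=np.linalg.svd(q-mu)[2][0]; d*=np.sign(d[1]) 
    a=np.arctan2(-d[0],d[1]); f=mu-np.array([.06,.072]); s=f@[d[1],-d[0]]
    print("pointer",a,np.degrees(a),"offset from hinge",s,"via mean",np.degrees(np.arctan2(-f[0],f[1])),len(q)); return a
E
python3 - <<'E'
from h import *
c,im=load("v1"); pointer(c,im)
print(onY(c,np.array([[331,247],[457,177]])/1.5,.115))
print(onY(c,np.array([[387,40],[360,58],[374,150]])/1.5,.085))
E
```

```text
pointer 0.13500603370726738 7.735275940227352 offset from hinge -0.044059301173190145 via mean 91.00903734206285 681
[[ 0.06003837  0.07274295]
 [-0.02112607  0.14902084]]
[[0.04467449 0.21998923]
 [0.06077192 0.20597225]
 [0.04077613 0.146012  ]]
```

```bash
sed -i 's/q=q\[(rr>.02)&(rr<.12)\]/q=q[(rr>.02)\&(rr<.12)\&(q[:,1]>.083)]/' h.py
cat > fold.py <<'E'
import sys
from h import *
a0,a1=float(sys.argv[1]),float(sys.argv[2]); Y=-.02; r=.118
def P(a,e=0.): 
    r2=.005+e
    return st(.06-r*np.sin(a)+r2*np.cos(a)+.0118,Y,.072+r*np.cos(a)+r2*np.sin(a)+.014)
o=down(YAW)
ctrl.move_pose(st(-.085,0,.33),o); ctrl.move_straight(st(.05,Y,.33),.3)
ctrl.move_straight(P(a0,.05),.25); 
ctrl.move_straight(P(a0,.012),.12)
f0=np.array(ctrl.read_ft_force())
for a in np.linspace(a0,a1,max(2,int(np.ceil((a1-a0)/.12))+1)):
    ctrl.move_straight(P(a),.06)
ctrl.hold(.2); f=np.array(ctrl.read_ft_force())-f0; e=np.array(ctrl.read_eef_pos()); print(f.round(2),(e-P(a1)).round(4))
ctrl.move_straight(P(a1,.05),.15); ctrl.move_straight(st(.05,Y,.33),.3); ctrl.move_straight(st(-.085,0,.33),.3)
E
python3 - <<'E'
from h import *
c,im=load("v1"); pointer(c,im)
E
python3 fold.py -.12 .72 && python3 goview.py v2
```

```text
pointer 0.7876173151892186 45.127148031767334 offset from hinge -0.00012362640225574854 via mean 45.230258388340175 467
[-0.38 -0.55 -0.42] [-0.0005 -0.     -0.0003]
the arm cannot take that pose within its joint ranges
[0.67476466 0.24366782 0.13699125] 32.05
```

View pics/v2.png

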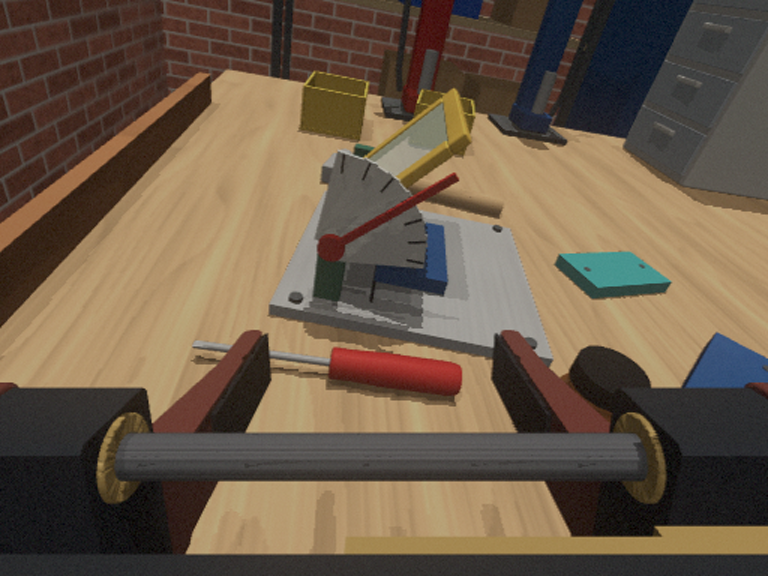

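The guard is now folded roughly parallel to the pointer, with its lower-left edge at about (400,185)–(470,150). The pointer, plate and bystanders haven't moved. I'll fit both angles by comparing rendered models with colour masks.

```bash
cat > ang.py <<'E'
import sys
from h import *
from itertools import product
SC=4
def bars(a,boxes):
    """boxes in hinge frame: (n0,n1,y0,y1,r0,r1) -> world corner arrays"""
    u=np.array([-np.sin(a),0,np.cos(a)]);n=np.array([np.cos(a),0,np.sin(a)]);o=np.array([.06,0,.072])
    for b in boxes:
        P=[o+nn*n+r*u+np.array([0,y,0]) for nn,y,r in product(b[:2],b[2:4],b[4:])]
        yield np.array([st(*p) for p in P])
def render(c,a,boxes,shape):
    m=np.zeros((shape[0]*SC,shape[1]*SC),np.uint8)
    for B in bars(a,boxes): cv2.fillConvexPoly(m,cv2.convexHull(np.int32(np.round((proj(c,B)+.5)*SC))),255)
    return cv2.resize(m,shape[1::-1],interpolation=cv2.INTER_AREA)/255.
G=[(-.005,.005,-.085,.085,.114,.130),(-.005,.005,-.085,-.069,.02,.13),(-.005,.005,.069,.085,.02,.13)]
Pn=[(-.003,.003,.114,.116,.015,.112)]
def score(c,im,boxes,hue,smin,vmin,grid,sh):
    h=cv2.cvtColor(im,cv2.COLOR_RGB2HSV).astype(int)
    m=(((h[...,0]-hue[0])%180<=hue[1])&(h[...,1]>smin)&(h[...,2]>vmin)).astype(float)
    allr=np.max([render(c,a,boxes,im.shape) for a in grid[::4]],0)>0; roi=cv2.dilate(allr.astype(np.uint8),np.ones((9,9)))>0
    best=[]
    for a in grid:
        r=render(c,a,boxes,im.shape)
        for dx in sh:
            for dy in sh:
                rr=np.roll(r,(dy,dx),(0,1)); best.append((np.corrcoef(rr[roi],m[roi])[0,1],np.degrees(a),dx,dy))
    best.sort(reverse=True); b0=max((b for b in best if b[2]==b[3]==0)); return best[0],b0
if __name__=="__main__":
    f=sys.argv[1]; g=np.radians(np.arange(34,56,.5))
    for s in("","s","t"):
        c,im=load(f+s); sh=(-1,0,1)
        print(f+s,"pointer",np.round(score(c,im,Pn,(170,20),140,50,g,sh),2).tolist(),"guard",[np.round(score(c,im,G,(20,15),150,v,g,sh),2).tolist() for v in(60,130)])
E
python3 ang.py v2
```

```text
v2 pointer [[0.92, 46.0, -1.0, 0.0], [0.9, 45.5, 0.0, 0.0]] guard [[[0.56, 40.5, 1.0, -1.0], [0.54, 40.5, 0.0, 0.0]], [[0.51, 40.0, 1.0, -1.0], [0.5, 40.5, 0.0, 0.0]]]
v2s pointer [[0.32, 38.5, -1.0, 1.0], [0.12, 37.5, 0.0, 0.0]] guard [[[nan, 34.0, -1.0, -1.0], [nan, 34.0, 0.0, 0.0]], [[nan, 34.0, -1.0, -1.0], [nan, 34.0, 0.0, 0.0]]]
v2t pointer [[0.87, 49.5, 0.0, -1.0], [0.81, 46.0, 0.0, 0.0]] guard [[[0.86, 44.0, 0.0, -1.0], [0.86, 42.0, 0.0, 0.0]], [[0.76, 43.0, 0.0, -1.0], [0.75, 41.0, 0.0, 0.0]]]
  c /= stddev[:, None]
  c /= stddev[None, :]
```

The wrist and top cameras agree: pointer about 45.8°, guard about 40.7°. I'll fold about 5° more.

```bash
python3 fold.py .66 .807 && python3 goview.py v3; python3 ang.py v3 2>/dev/null
```

```text
[ 0.77 -0.53  2.04] [-0.0003 -0.     -0.0002]
the arm cannot take that pose within its joint ranges
[0.67478349 0.24367259 0.13697945] 39.7167
v3 pointer [[0.92, 46.0, -1.0, 0.0], [0.9, 45.5, 0.0, 0.0]] guard [[[0.52, 45.0, 1.0, -1.0], [0.5, 45.0, 0.0, 0.0]], [[0.51, 44.0, 0.0, -1.0], [0.51, 44.0, 0.0, 0.0]]]
v3s pointer [[0.34, 38.5, -1.0, 1.0], [0.13, 37.5, 0.0, 0.0]] guard [[[nan, 34.0, -1.0, -1.0], [nan, 34.0, 0.0, 0.0]], [[nan, 34.0, -1.0, -1.0], [nan, 34.0, 0.0, 0.0]]]
v3t pointer [[0.89, 49.5, 0.0, -1.0], [0.86, 46.0, 0.0, 0.0]] guard [[[0.84, 48.0, 0.0, -1.0], [0.83, 46.5, 0.0, 0.0]], [[0.78, 47.5, 0.0, -1.0], [0.78, 45.5, 0.0, 0.0]]]
```

```bash
python3 - <<'E'
import cv2
im=cv2.imread("pics/v3.png"); cv2.imwrite("pics/v3c.png",cv2.resize(im[50:320,250:560],None,fx=2.2,fy=2.2))
E
```

```text
(no output)
```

View pics/v3c.png

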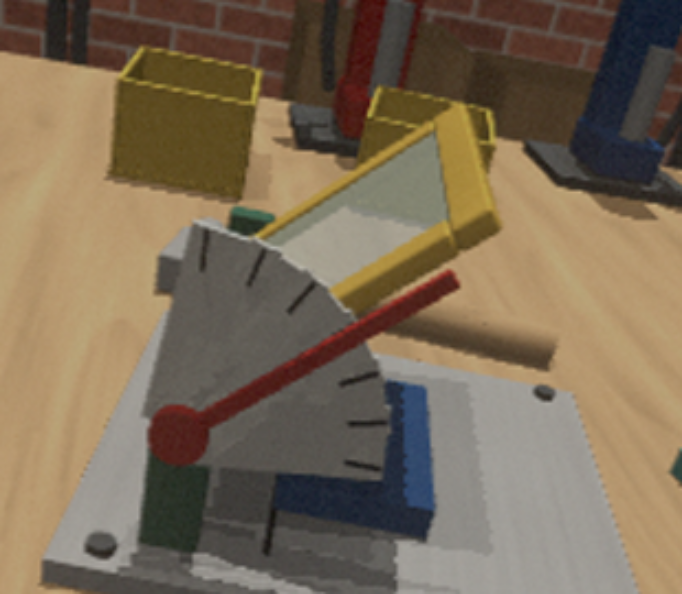

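```bash
cat > ang2.py <<'E'
from ang import *
def yel(im):
    h=cv2.cvtColor(im,cv2.COLOR_RGB2HSV).astype(int); return (h[...,0]>=20)&(h[...,0]<=35)&(h[...,1]>140)&(h[...,2]>60)
def red(im):
    h=cv2.cvtColor(im,cv2.COLOR_RGB2HSV).astype(int); return ((h[...,0]-170)%180<=20)&(h[...,1]>140)&(h[...,2]>50)
g=np.radians(np.arange(38,52,.25))
ex={}
for s in("","t"):
    _,i1=load("v1"+s)
    for f in("v2","v3"):
        c,im=load(f+s)
        dial=np.array([st(.06-.08*np.sin(t),.108,.072+.08*np.cos(t)) for t in np.linspace(-.05,1.65,30)]+[st(.07,.108,.06)])
        for name,bx,mk in(("guard",G,yel),("pointer",Pn,red)):
            m=mk(im).astype(float); exc=np.zeros(m.shape,np.uint8)
            if name=="guard":
                cv2.fillPoly(exc,[np.int32(np.round(proj(c,dial)))],1); exc|=cv2.dilate(yel(i1).astype(np.uint8),np.ones((3,3)))
            R_=[render(c,a,bx,im.shape) for a in g]; roi=(cv2.dilate((np.max(R_,0)>0).astype(np.uint8),np.ones((5,5)))>0)&(exc==0)
            out=[]
            for d in [(0,0)]+[(x,y) for x in(-1,-.5,0,.5,1) for y in(-1,-.5,0,.5,1)]:
                for a,r in zip(g,R_):
                    rr=cv2.warpAffine(r,np.float32([[1,0,d[0]],[0,1,d[1]]]),r.shape[::-1]); out.append((np.corrcoef(rr[roi],m[roi])[0,1],np.degrees(a),d))
            z=max(o for o in out if o[2]==(0,0)); print(f+s,name,"noshift",round(z[0],3),z[1],"best",max(out))
E
python3 ang2.py
```

```text
v2 guard noshift 0.748 40.75 best (np.float64(0.7595070284650106), np.float64(41.25), (-0.5, -0.5))
v2 pointer noshift 0.921 45.5 best (np.float64(0.9486852922481939), np.float64(46.0), (-1, 0))
v3 guard noshift 0.781 45.25 best (np.float64(0.7890292073517569), np.float64(45.75), (-0.5, -0.5))
v3 pointer noshift 0.925 45.5 best (np.float64(0.9482998264305476), np.float64(46.0), (-1, 0))
v2t guard noshift 0.879 42.0 best (np.float64(0.8873894719665757), np.float64(43.25), (0, -0.5))
v2t pointer noshift 0.796 46.0 best (np.float64(0.8597054070517572), np.float64(49.5), (0, -1))
v3t guard noshift 0.861 46.75 best (np.float64(0.8837128430872526), np.float64(47.75), (0, -0.5))
v3t pointer noshift 0.843 46.0 best (np.float64(0.8812690495379742), np.float64(49.5), (0, -1))
```

In the cleaner fit the wrist camera has the guard at 45.25–45.75° and the pointer at 45.5–46.0°, so they agree within about half a degree. The crop shows the plate still on the line, and the gripper is clear of everything. Handing in.

```bash
python3 -c "
from h import *
print(ctrl.read_time_s(),ctrl.job_done())"
```

```text
the job is handed in; nothing more can be done
39.7167 None
```

The job is handed in at 39.7 s; its verdict wasn't shown. The plate's far edge lies on the scribed line, near its middle (cameras put it from 1.2 mm short to 0.2 mm past), and the guard is at about 45.5° against the pointer's 45.8°. The pointer and bystanders look unmoved.

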